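# Unscrew the vial case's locking cap and hold its lid at the balance point

### The arm

A 7-joint arm with a two-finger parallel gripper is mounted at the origin on the work surface; the furniture and walls round the work are solid. World frame = base frame: x ahead of the robot, y to its left, z up, the work surface at z = 0. Lengths are in m, angles in rad, forces in N, time in s.
With the tool pointing down it reaches from about 0.425 to 0.825 m from the base axis. Payload 3.6 kg.
Tool frame: the origin (TCP) lies at the very end of the fingers, on their centre line; the grasp point (between the pads) lies 19 mm behind it (r.pinch_z is the distance from the TCP to the grasp point, in m); z points along the fingers, y is the line along which they close (so a half turn about z gives the same grasp; the last joint's range is limited). The gripper opens to 85 mm and grips with 20 to 120 N. Pads are 22 mm wide; open, the fingers measure 114 mm over their backs; the gripper's body (76 mm by 85 mm) begins 54 mm behind the grasp point. The pads swing forward as they close: fully open they stand 13 mm farther back than shut.
Start: joints at [1.212, 0.615, -0.013, 1.423, 0.008, 1.103, -0.04], TCP at [0.212, -0.614, 0.231] pointing down, gripper open.
Joint ranges: [-3.12, 3.12], [-0.3, 2.06], [-1.34, 1.32], [0.26, 2.42], [-1.36, 4.5], [0.01, 1.98], [-2.84, 2.84]. Speed limits (rad/s): [2.79, 2.79, 3.14, 3.14, 3.14, 3.14, 3.14].

### API

Orientations are given as [roll, pitch, yaw] about the fixed x, y, z axes, in that order (R = Rz(yaw) Ry(pitch) Rx(roll)).
In Python, from plant import r gives the robot as it stands.
- The arm moves only by the tool shift_gripper, called after ">>>" as name(argument=value, ...), one argument or row to a line, values as JSON. Schema: {"type":"object","properties":{"ticks":{"type":"array","items":{"type":"array","items":{"type":"array","items":{"type":"number"},"minItems":6,"maxItems":6},"minItems":1,"maxItems":12},"minItems":1,"maxItems":1},"finger_gap":{"type":"number"},"force":{"type":"number"},"only":{"type":"string"},"quiet":{"type":"boolean"},"lines":{"type":"string"}},"required":["ticks"],"additionalProperties":false}. ticks is a list that holds a single list of rows (three levels of brackets), with 1 to 12 rows, each of 6 numbers: dx, dy, dz in shares of 0.8 m (1.0 is 0.8 m), then a rotation vector rx, ry, rz in fractions of the full range, 1 being 120 degrees; each row is the pose to reach, as a shift and turn from the pose commanded when the call began, along the tool's axes at that moment; what a row does not reach only later rows make up. A row lasts 1/8 s, in which the tool goes at most 0.0625 m and 0.188 rad, less where a joint would pass 70% of its speed; a pose out of reach is approached as far as the arm can. finger_gap is the finger opening in m, set as the call begins (left out keeps the last). The fingers move at their own pace and stop on an object; force is the grip in N (left out, the last holds). Time passes only in rows, so rows that do not move let the fingers close. The tool returns the time, the measured TCP pose, the force, the opening and the grip force at its end. only (a regular expression) keeps the lines of the reply that match it, lines (a string "A,B") keeps lines A to B, and quiet returns only ok. Input that does not fit is refused with a message, and nothing moves.
- r.get_obs(): the state, without advancing time (a new reading comes with each control period).
- r.capture(name): name is "side" or "top" or "wrist"; returns a dict with "color" (384x512x3 uint8, red, green, blue), "K" (3x3 intrinsics, pixels), "k1" (the pictures are not rectified: a ray, as slopes to the right and down, at radius r is drawn at 1 + k1 r^2 times it, then the intrinsics apply), "pose" (4x4, takes a point from camera to world coordinates). Camera axes: x right, y up, looking along -z (the intrinsics and any distortion apply to the point x, -y, -z); pixel columns grow to the right and rows downward; lengths in m; the calibration is good to about 2 mm. A picture is of the moment at which its call begins. There is no depth.
- r.finish_job(): hands the job in; it is judged then, once.
The state is a dict: "clock": time; "joint_pos": joint angles; "qd": joint speeds; "joint_efforts": joint torques, N m; "tool_pos": TCP position; "tool_rot": TCP orientation; "contact_force": force on the tool from outside, world axes, zero at the start; "moment": the same for the moment, N m; "finger_gap": finger opening in m; "finger_force": force on a finger pad.
Only numpy, scipy, OpenCV 4.12 (cv2) and the standard library are available. Lean on these libraries where they do the work, as an engineer would, in place of code of your own. Each camera call takes 0.05 s, during which the arm holds its last target. There are 200 camera calls.

### The job

The lid of the grey vial case is locked by the captive fluted screw cap on the case's side. Unscrew the cap anticlockwise until its steel ear is well clear of the lid, then take the lid by the cross bar at its front and swing it up to its balance point, where it would fall neither shut nor open. Finish while still gripping the bar and holding the lid still at the balance point; never let the lid go over backwards, and leave the things standing round the case where they are.

Things in the scene. Friction and masses are not known exactly. Their poses are not given: they have to be found in the camera images.
- case: Grey plastic vial case, fixed to the table: 130 (x) by 180 (y) mm, 62 mm high with the lid shut (ribs on the lid reach 72 mm), six small vials inside. Origin: centre of the underside, on the table; z up, -x the front (the lid's pull bar, roughly towards the robot), +x the hinge side, -y the right-hand side, where a bracket with the screw cap reaches out to 137 mm from the origin.
- flap (a joint): Lid angle in rad: 0 shut, growing as it opens, 1.95 the fallen-open stop. Lid of 0.2 to 0.42 kg on an almost frictionless hinge: it falls shut below its balance point and open above it. Balance (centre of mass straight above the hinge) is at 1.308 rad (75 degrees), whatever its weight. Lifting it by the bar takes at most 2 N.
- flap_hinge (a point): Middle of the hinge axis, in the case's frame at x = +71, y = 0, z = +42 mm. Axes as the case's; the hinge axis is along y, and opening carries the bar up and over towards +x. The bar's centre moves on a circle of 172.3 mm radius about it, from 0.058 rad above the hinge's level (shut); at balance it is 35 mm in front (-x) of the hinge axis and 169 mm above it.
- flap_grip (a point): Centre of the lid's pull bar: bare aluminium, round, 15 mm thick, 26 mm long, along the case's y, on a 14 mm wide tongue 36 mm in front of the case. Lid shut: at x = -101, y = 0, z = +52 mm in the case's frame; at balance 211 mm above the table. Pinched from above on its end faces (fingers closing along y), it turns between the pads as the lid swings, so the gripper can keep pointing down.
- cap (a joint): Screw cap angle in rad, growing anticlockwise from above (unscrewing), 0 to a stop at 1.45; starts at 0 to 0.3, stays where left (friction 0.04 N m), does not rise. A steel ear under it, 32 mm long from the axis, 12 mm wide, 64 to 69 mm above the table, lies over the lid's edge and blocks it; it points to the case's +y at 0. From about 0.75 on it is clear of the lid.
- cap_grip (a point): On the axis of the screw cap, 90 mm above the table, at the height to grip: round aluminium fluted cap, 34 mm in diameter, wall from 71 to 100 mm above the table, top at 102 mm. In the case's frame at x = +10, y = -118 mm. It may be gripped from above in any yaw; the point's axes turn with the cap.
- jar: Open glass jar with spare caps, 63 mm wide, 60 mm high, standing behind the case. Origin under its centre.
- tape: Roll of clear tape, 88 mm wide, 24 mm high, lying at the front left of the case. Origin under its centre.
- vial_a: Small vial, 19 mm wide, 38 mm high, standing at the front right of the case. Origin under its centre.
- vial_b: Small vial, 17 mm wide, 31 mm high, standing at the front right of the case. Origin under its centre.
- marker: Black marker, 131 mm long, 18 mm thick, lying along the left side of the case. Origin under its centre.
- carton: Small carton, 41 by 33 mm, 52 mm high, standing behind the case on the left. Origin under its centre.

How it is judged:
On the way:
1. the screw cap is unscrewed until its ear is clear of the lid, the lid still shut (value of joint cap above 0.75 rad and value of joint flap below 0.1 rad), for 0.2 s.
At the end, for the whole second after the job is handed in: The lid is at its balance point, 1.308 rad within 0.07 rad (4 degrees), still (under 0.05 rad/s), gripped by the fingers with more than 1 N, and the cap is still unscrewed (over 0.75 rad) (value of joint flap between 1.238 and 1.378 rad and velocity of joint flap between -0.05 and 0.05 rad/s and contact force between the fingers and flap above 1 N and value of joint cap above 0.75 rad); the arm keeps its last pose, push and grip.
It fails at once if the lid went over backwards (beyond 1.6 rad) (value of joint flap above 1.6 rad).
It fails at once if a thing standing round the case was moved more than 30 mm (distance of any of jar, tape, vial_a, vial_b, marker, carton from where it was at the start of the episode above 0.03 m).
It also fails if it takes over 54 s, if anything falls off the work surface, if the arm or the gripper's body presses on something with over 40 N, if the wrist force passes 120 N, or if a joint passes its speed limit or range.

## Working session

There is one attempt and no reset: what is moved stays moved. The work goes in short steps, Python scripts to look and compute and a tool call to move; the robot and the scene stay as the last step left them, time stands still between calls to the robot, and variables do not carry over. Pictures are saved under pics/ and viewed, at most 10 in all, crops included, and the job is handed in when it is done.

```bash
ls; mkdir -p pics; python3 - <<'E'
from plant import r
import cv2,numpy as np
for n in("side","top"):
    c=r.capture(n);cv2.imwrite(f"pics/{n}0.png",c["color"][...,::-1]);print(n,c["K"].tolist(),c["k1"],np.round(c["pose"],3).tolist())
o=r.get_obs();print(o["clock"],o["tool_pos"],o["tool_rot"],r.pinch_z)
a=cv2.imread("pics/side0.png");b=cv2.imread("pics/top0.png")
E
```

```text
pics
plant.py
side [[369.18955203849595, 0.0, 252.22926661580775], [0.0, 369.18955203849595, 189.64365082883737], [0.0, 0.0, 1.0]] -0.10592232743634512 [[0.999, 0.006, -0.042, 0.408], [-0.04, 0.504, -0.863, -0.419], [0.016, 0.864, 0.504, 0.498], [0.0, 0.0, 0.0, 1.0]]
top [[453.6081218370097, 0.0, 251.72526187788733], [0.0, 453.6081218370097, 190.90158900919803], [0.0, 0.0, 1.0]] -0.16093981750993008 [[-0.019, 0.992, -0.127, 0.317], [-1.0, -0.02, -0.01, 0.329], [-0.013, 0.127, 0.992, 0.994], [0.0, 0.0, 0.0, 1.0]]
0.1 [ 0.21212003 -0.61366922  0.23025401] [-3.13924759e+00  6.05875075e-05  3.32888905e-01] 0.0187
```

View pics/top0.png

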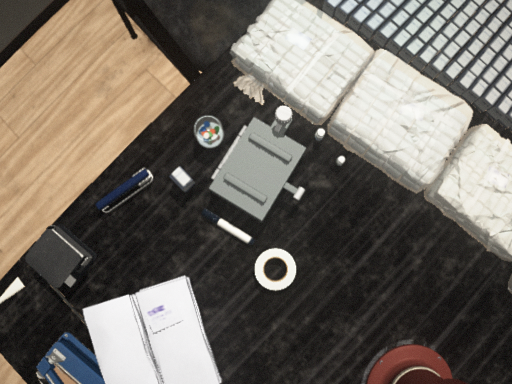

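View pics/side0.png

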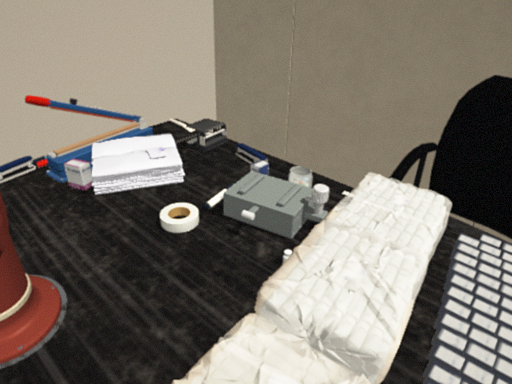

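The top view shows the case at about (258,168), the cap at (284,114) and the bar at (298,192). The side view has the cap at (321,190) and the bar at (250,214). I'll enlarge both.

```bash
python3 - <<'E'
import cv2,numpy as np
a=cv2.imread("pics/side0.png")[160:260,210:343];b=cv2.imread("pics/top0.png")[95:225,190:355]
f=lambda i:cv2.resize(i,(400,int(400*i.shape[0]/i.shape[1])),interpolation=cv2.INTER_CUBIC)
A,B=f(a),f(b);h=max(len(A),len(B));z=np.zeros((h,800,3),np.uint8);z[:len(A),:400]=A;z[:len(B),400:]=B
cv2.imwrite("pics/crop1.png",z)
E
```

```text
(no output)
```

View pics/crop1.png

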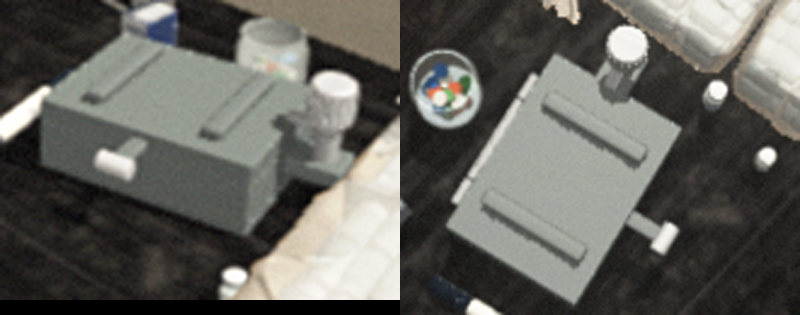

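The crop shows the cap top at about (321.4,188.3) in the side view and (284,112) in the top view. The bar is at about (248,214) and (299,193).

```bash
cat > h.py <<'E'
import numpy as np,cv2
from plant import r
def ray(c,u,v):
    K=c["K"];d=np.array([c["k1"],0,0,0,0.])
    p=cv2.undistortPoints(np.array([[[u,v]]],float),K,d)[0,0]
    w=c["pose"][:3,:3]@np.array([p[0],-p[1],-1]);return c["pose"][:3,3],w/np.linalg.norm(w)
def tri(rs):
    A=sum(np.eye(3)-np.outer(d,d) for o,d in rs);b=sum((np.eye(3)-np.outer(d,d))@o for o,d in rs)
    p=np.linalg.solve(A,b);return p,[round(1000*np.linalg.norm(np.cross(p-o,d)),1) for o,d in rs]
def plane(c,u,v,z):
    o,d=ray(c,u,v);return o+d*(z-o[2])/d[2]
def proj(c,p):
    q=np.linalg.inv(c["pose"])@np.append(p,1);q=q[:3]*[1,-1,-1]
    return cv2.projectPoints(q[None],np.zeros(3),np.zeros(3),c["K"],np.array([c["k1"],0,0,0,0.]))[0].ravel()
def white(c,box,th=150,sat=40):
    x0,y0,x1,y1=box;h=cv2.cvtColor(c["color"][y0:y1,x0:x1],cv2.COLOR_RGB2HSV)
    m=((h[...,2]>th)&(h[...,1]<sat)).astype(np.uint8);n,l,s,ce=cv2.connectedComponentsWithStats(m)
    return [(s[i].tolist(),np.round(ce[i]+[x0,y0],1).tolist()) for i in range(1,n) if s[i,4]>8]
E
python3 - <<'E'
from h import *
s=r.capture("side");t=r.capture("top")
for th in(175,200):
    print("s",white(s,(236,200,262,226),th),white(s,(305,178,335,202),th));print("t",white(t,(286,178,310,205),th),white(t,(270,100,297,125),th))
for n,a,b in(("cap top",(321.4,188.3),(284.1,112.3)),("bar",(248.2,214.2),(298.9,193.2))):
    print(n,tri([ray(s,*a),ray(t,*b)]))
def tp(u,v,z):return np.round(plane(t,u,v,z),3)
# foam edges at top view, height guesses
for u,v in((232,48),(318,120),(333,103),(424,188)):print(tp(u,v,.0),tp(u,v,.1))
for u,v in((320,132),(341,159)):print("vial",tp(u,v,.035))
print("jar",tp(208,131,.06))
E
```

```text
s [([6, 10, 13, 9, 73], [248.2, 213.7])] [([0, 0, 6, 9, 42], [306.9, 181.8]), ([9, 6, 15, 18, 147], [322.2, 190.4])]
t [([8, 9, 10, 12, 70], [298.7, 192.7])] [([6, 6, 16, 15, 189], [283.5, 112.6])]
s [([7, 10, 11, 9, 54], [248.3, 213.5])] [([0, 0, 4, 8, 24], [306.2, 181.4]), ([9, 6, 15, 9, 93], [321.5, 188.1])]
t [([8, 9, 10, 12, 59], [298.7, 192.6])] [([6, 6, 16, 14, 179], [283.4, 112.5])]
cap top (array([0.59213656, 0.2689507 , 0.09925152]), [np.float64(0.1), np.float64(0.1)])
bar (array([0.43140608, 0.24009809, 0.05263987]), [np.float64(0.8), np.float64(0.8)])
[0.783 0.379 0.   ] [0.736 0.374 0.1  ]
[0.603 0.186 0.   ] [0.574 0.2   0.1  ]
[0.643 0.15  0.   ] [0.61  0.168 0.1  ]
[ 0.443 -0.049  0.   ] [ 0.43  -0.011  0.1  ]
vial [0.566 0.188 0.035]
vial [0.505 0.145 0.035]
jar [0.567 0.429 0.06 ]
```

Distances agree with the drawing: cap to bar 163 mm against 162, heights 99 and 53 mm. The case yaw is about 0.994. I'll go towards the cap along an arc, turning the fingers roughly parallel to the foam.

Units first: shifts go in shares of 0.8 m and turns go in shares of 120 degrees. So 0.53 m / 0.8 = 0.6625, 0.51 m / 0.8 = 0.6375, -1.5 rad / 2.0944 = -0.7162.

>>> shift_gripper(
  ticks=[
    [[0.125,-0.0875,-0.025,0,0,-0.0859],[0.1775,-0.1213,-0.0375,0,0,-0.1432],[0.2375,-0.1625,-0.0375,0,0,-0.191],[0.2963,-0.2013,-0.0375,0,0,-0.2387],[0.355,-0.2413,-0.0375,0,0,-0.2865],[0.4138,-0.2813,-0.0375,0,0,-0.3342],[0.4738,-0.3225,-0.0375,0,0,-0.382],[0.5325,-0.3625,-0.0375,0,0,-0.4297],[0.5663,-0.425,-0.0375,0,0,-0.5013],[0.6,-0.4875,-0.0375,0,0,-0.573],[0.6375,-0.55,-0.0375,0,0,-0.6446],[0.6625,-0.6125,-0.0375,0,0,-0.7162]],
  ],
  finger_gap=0.05,
)

```text
clock: 1.7
tool_pos: [0.5535, 0.0245, 0.2613]
tool_rot: [3.141, -0.001, 1.839]
contact_force: [0.8, -0.4, -0.2]
finger_gap: 0.0503
finger_force: 0.0
```

```bash
python3 -c "
from h import *
o=r.get_obs();print(o['joint_pos'],o['tool_pos'],o['tool_rot'])"
```

```text
[ 0.24661067  0.47493575 -0.50443696  1.65270811  0.25280106  1.0787444
 -0.06312088] [0.55354346 0.02454294 0.26132468] [ 3.14084509e+00 -5.38032376e-04  1.83874726e+00]
```

To row units: 0.15 m / 0.8 = 0.1875, 0.1 m / 0.8 = 0.125, -0.05 rad / 2.0944 = -0.0239.

>>> shift_gripper(
  ticks=[
    [[0.0625,0.0275,0,0,0,-0.0239],[0.125,0.0563,0,0,0,-0.0239],[0.1875,0.0825,0,0,0,-0.0239],[0.1875,0.0825,0,0,0,-0.0239],[0.1875,0.0825,0,0,0,-0.0239]],
  ],
)

```text
clock: 2.33
tool_pos: [0.578, 0.1831, 0.2609]
tool_rot: [-3.141, 0.001, 1.883]
contact_force: [0.3, -1.1, -0.7]
finger_gap: 0.0503
finger_force: 0.0
```

```bash
python3 -c "
from h import *
import pickle
c=r.capture('wrist');pickle.dump(c,open('w1.pkl','wb'));cv2.imwrite('pics/w1.png',c['color'][...,::-1])
for n,p in (('cap',[.592,.269,.1]),('bar',[.4314,.24,.0526])):print(n,proj(c,p))
print(np.round(c['pose'],3))"
```

```text
cap [304.07241612  84.94278659]
bar [133.14372115  61.2517278 ]
[[ 0.952 -0.291 -0.096  0.552]
 [ 0.307  0.903  0.301  0.261]
 [-0.001 -0.316  0.949  0.402]
 [ 0.     0.     0.     1.   ]]
```

View pics/w1.png

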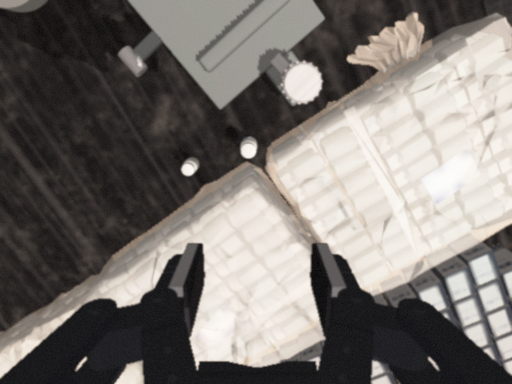

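The wrist view puts the cap top at (303,83) and the bar at (134,61), matching the prediction. The gap between the foam blocks starts at (265,165), which I'll match to about (329,118) in the top view to get the foam height.

```bash
python3 -c "
from h import *
import pickle
w=pickle.load(open('w1.pkl','rb'));t=r.capture('top');s=r.capture('side')
print(tri([ray(w,265,165),ray(t,329,118)]))
W=white(w,(275,55,330,110),200);B=white(w,(110,40,160,80),190);print(W,B)
x=[q for q in W if q[0][4]>400]
print('cap',tri([ray(w,*x[0][1]),ray(s,321.4,188.2),ray(t,283.6,112.4)]))
print('bar',tri([ray(w,133.5,60.5),ray(s,248.2,213.8),ray(t,298.7,192.8)]))
for z in(.05,.08,.1):print(z,[np.round(plane(w,*p,z),3) for p in((275,140),(330,112),(400,75))])
"
```

```text
(array([0.58823188, 0.17609727, 0.05858676]), [np.float64(5.8), np.float64(5.8)])
[([10, 7, 37, 41, 1113], [302.6, 82.5])] [([27, 20, 5, 7, 21], [139.1, 63.0])]
cap (array([0.59153573, 0.27013945, 0.09894497]), [np.float64(1.4), np.float64(1.0), np.float64(0.4)])
bar (array([0.43180731, 0.24068842, 0.05332216]), [np.float64(0.1), np.float64(0.4), np.float64(0.4)])
0.05 [array([0.589, 0.209, 0.05 ]), array([0.633, 0.254, 0.05 ]), array([0.686, 0.309, 0.05 ])]
0.08 [array([0.586, 0.213, 0.08 ]), array([0.626, 0.254, 0.08 ]), array([0.675, 0.305, 0.08 ])]
0.1 [array([0.584, 0.216, 0.1  ]), array([0.622, 0.255, 0.1  ]), array([0.667, 0.302, 0.1  ])]
```

To row units: 0.135 m / 0.8 = 0.1688, 0.1 m / 0.8 = 0.125.

>>> shift_gripper(
  ticks=[
    [[0.05,0.025,0,0,0,0],[0.0963,0.0488,0.025,0,0,0],[0.0963,0.0488,0.075,0,0,0],[0.0963,0.0488,0.125,0,0,0],[0.0963,0.0488,0.1688,0,0,0],[0.0963,0.0488,0.1688,0,0,0],[0.0963,0.0488,0.1688,0,0,0]],
  ],
)

```text
clock: 3.35
tool_pos: [0.5928, 0.269, 0.128]
tool_rot: [3.139, -0.001, 1.881]
contact_force: [-0.7, 0.8, 0.1]
finger_gap: 0.0499
finger_force: 0.0
```

```bash
python3 -c "
from h import *
c=r.capture('wrist');cv2.imwrite('pics/w2.png',c['color'][...,::-1]);print(r.get_obs()['tool_pos'],r.get_obs()['tool_rot'])"
```

```text
[0.5929436  0.26948647 0.1285631 ] [ 3.13765403e+00 -8.17907304e-04  1.88176590e+00]
```

View pics/w2.png

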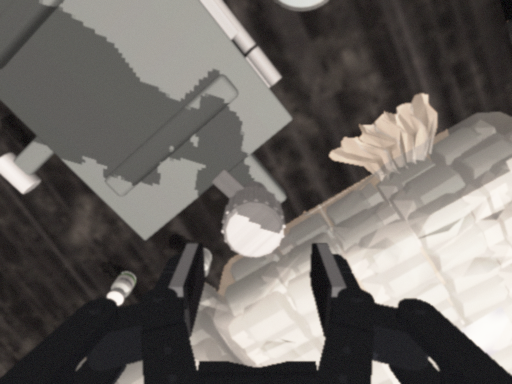

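The cap at (254,228) is centred between the fingers, whose tips are at about x = 192 and 320. Next: descend, close, and turn it anticlockwise.

To row units: 0.053 m / 0.8 = 0.0663, 0.03 m / 0.8 = 0.0375.

>>> shift_gripper(
  ticks=[
    [[0,0.0013,0.0375,0,0,0],[-0.0013,0.0013,0.0663,0,0,0],[-0.0013,0.0013,0.0663,0,0,0],[-0.0013,0.0013,0.0663,0,0,0]],
  ],
)

```text
clock: 3.9
tool_pos: [0.594, 0.2694, 0.0755]
tool_rot: [3.138, -0.001, 1.883]
contact_force: [-0.1, -0.2, 0.3]
finger_gap: 0.0497
finger_force: 0.0
```

>>> shift_gripper(
  ticks=[
    [[0,0,0,0,0,0],[0,0,0,0,0,0],[0,0,0,0,0,0],[0,0,0,0,0,0]],
  ],
  finger_gap=0.02,
  force=40,
)

```text
clock: 4.4
tool_pos: [0.5908, 0.2684, 0.0754]
tool_rot: [-3.138, 0.001, 1.883]
contact_force: [-5.3, -2.7, 7.2]
finger_gap: 0.0328
finger_force: 39.7
```

To row units: -0.002 m / 0.8 = -0.0025, -1.05 rad / 2.0944 = -0.5013.

>>> shift_gripper(
  ticks=[
    [[0,-0.0025,0,0,0,-0.0477],[0,-0.0025,0,0,0,-0.0955],[0,-0.0025,0,0,0,-0.1432],[0,-0.0025,0,0,0,-0.191],[0,-0.0025,0,0,0,-0.2387],[0,-0.0025,0,0,0,-0.2865],[0,-0.0025,0,0,0,-0.3342],[0,-0.0025,0,0,0,-0.382],[0,-0.0025,0,0,0,-0.4297],[0,-0.0025,0,0,0,-0.4775],[0,-0.0025,0,0,0,-0.5013],[0,-0.0025,0,0,0,-0.5013]],
  ],
)

```text
clock: 5.9
tool_pos: [0.5916, 0.2692, 0.0754]
tool_rot: [3.139, 0.002, 2.932]
contact_force: [-0.7, -0.1, 6.2]
finger_gap: 0.0329
finger_force: 39.8
```

```bash
python3 -c "
from h import *
print(r.get_obs()['moment'],r.get_obs()['joint_pos'])"
```

```text
[0.10249574 0.23837221 0.05480006] [-0.08076399  0.88175579 -0.69873093  1.56867562  0.66307434  0.93669225
  0.35890847]
```

To row units: -0.12 m / 0.8 = -0.15, -0.08 m / 0.8 = -0.1.

>>> shift_gripper(
  ticks=[
    [[0,0,0,0,0,0],[0,0,0,0,0,0],[0,0,-0.0375,0,0,0],[0,0,-0.1,0,0,0],[0,0,-0.15,0,0,0]],
  ],
  finger_gap=0.05,
)

```text
clock: 6.52
tool_pos: [0.5911, 0.2678, 0.1949]
tool_rot: [3.141, 0.0, 2.932]
contact_force: [1.2, 0.2, -0.5]
finger_gap: 0.0499
finger_force: 0.0
```

>>> shift_gripper(
  ticks=[
    [[0.025,-0.0125,0,0,0,0.0859],[0.05,-0.025,0,0,0,0.1719],[0.075,-0.0375,0,0,0,0.2578],[0.1,-0.05,0,0,0,0.3438],[0.125,-0.0625,0,0,0,0.4297],[0.15,-0.0688,0,0,0,0.5157],[0.1875,-0.0763,0,0,0,0.6016],[0.1875,-0.0763,0,0,0,0.6875],[0.1875,-0.0763,0,0,0,0.7735],[0.1875,-0.0763,0,0,0,0.8594],[0.1875,-0.0763,0,0,0,0.9263],[0.1875,-0.0763,0,0,0,0.9263]],
  ],
)

```text
clock: 8.02
tool_pos: [0.4314, 0.2393, 0.1933]
tool_rot: [3.141, 0.0, 0.994]
contact_force: [0.5, -0.2, -0.0]
finger_gap: 0.0501
finger_force: 0.0
```

```bash
python3 -c "
from h import *
import pickle
z=np.zeros((300,800,3),np.uint8)
c=r.capture('wrist');t=r.capture('top');pickle.dump(c,open('w3.pkl','wb'))
z[:,:400]=cv2.resize(c['color'],(400,300))[...,::-1];z[:,400:]=cv2.resize(t['color'][95:220,200:367],(400,300),interpolation=2)[...,::-1]
cv2.imwrite('pics/w3.png',z);print(r.get_obs()['tool_pos'],r.get_obs()['tool_rot'],r.get_obs()['joint_pos'],proj(c,[.4318,.2405,.053]))"
```

```text
[0.43143282 0.23928564 0.19328294] [-3.14159215e+00  2.00454159e-04  9.94993502e-01] [-0.3366547   0.43615705 -0.30313605  1.91042912  0.17339776  0.82033426
 -1.30761667] [258.25745481 175.55833084]
```

View pics/w3.png

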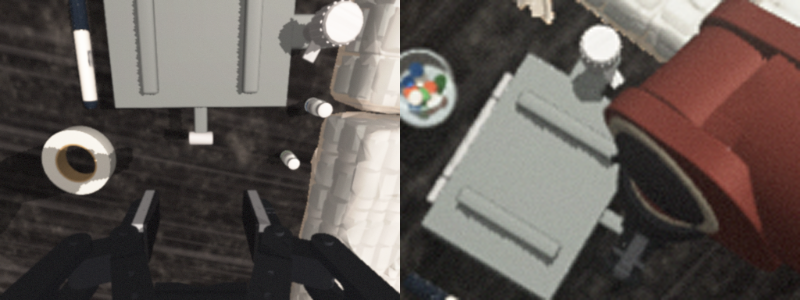

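The wrist view has the bar at (256,177) full-scale, centred between the fingers, with the case edges square. The ear, near (399,74), points to the front and clear of the lid; I'll check its angle.

To row units: 0.159 m / 0.8 = 0.1988, 0.14 m / 0.8 = 0.175.

```bash
python3 -c "
from h import *
import pickle
c=pickle.load(open('w3.pkl','rb'))
C=np.array([.5917,.2695]);y=.994
e=plane(c,397,74,.069)[:2]-C;print(np.linalg.norm(e),np.arctan2(e[1],e[0])-(y+np.pi/2))
b=tri([ray(c,256.5,177),ray(pickle.load(open('w1.pkl','rb')),133.5,60.5)]);print(b)
o=r.get_obs();print(b[0]-o['tool_pos'])
"
```

```text
0.030902971522747225 -5.183525714539742
(array([0.42983321, 0.24000148, 0.04936276]), [np.float64(0.8), np.float64(0.8)])
[-0.00159962  0.00071584 -0.14392018]
```

>>> shift_gripper(
  ticks=[
    [[0,0,0.0625,0,0,0],[0,0,0.125,0,0,0],[0,0,0.175,0,0,0],[0,0,0.1988,0,0,0],[0,0,0.1988,0,0,0],[0,0,0.1988,0,0,0]],
  ],
)

```text
clock: 8.88
tool_pos: [0.4321, 0.2398, 0.035]
tool_rot: [3.141, -0.002, 0.993]
contact_force: [0.0, -0.2, -0.0]
finger_gap: 0.0502
finger_force: 0.0
```

The ear is at about 1.10 rad, so it is clear. Now I'll grip the bar.

>>> shift_gripper(
  ticks=[
    [[0,0,0,0,0,0],[0,0,0,0,0,0],[0,0,0,0,0,0],[0,0,0,0,0,0],[0,0,0,0,0,0]],
  ],
  finger_gap=0.01,
  force=30,
)

```text
clock: 9.5
tool_pos: [0.4317, 0.24, 0.0355]
tool_rot: [3.141, -0.002, 0.993]
contact_force: [-1.8, 0.1, 6.2]
finger_gap: 0.025
finger_force: 31.6
```

To row units: -0.0954 m / 0.8 = -0.1193, -0.0812 m / 0.8 = -0.1015.

>>> shift_gripper(
  ticks=[
    [[0.0013,0,-0.01,0,0,0],[0.0025,0,-0.0213,0,0,0],[0.0044,0,-0.0319,0,0,0],[0.0068,0,-0.0425,0,0,0],[0.0133,0,-0.063,0,0,0],[0.0219,0,-0.0828,0,0,0],[0.0323,0,-0.1015,0,0,0],[0.0446,0,-0.1193,0,0,0],[0.0446,0,-0.1193,0,0,0],[0.0446,0,-0.1193,0,0,0]],
  ],
)

```text
clock: 10.75
tool_pos: [0.4499, 0.2686, 0.1293]
tool_rot: [-3.141, 0.002, 0.993]
contact_force: [-2.4, 1.2, -2.4]
finger_gap: 0.0252
finger_force: 30.1
```

To row units: 0.0915 m / 0.8 = 0.1144, 0.0833 m / 0.8 = 0.1041.

>>> shift_gripper(
  ticks=[
    [[0.007,0,-0.0083,0,0,0],[0.014,0,-0.0164,0,0,0],[0.0295,0,-0.0311,0,0,0],[0.0465,0,-0.0444,0,0,0],[0.0646,0,-0.0559,0,0,0],[0.084,0,-0.0655,0,0,0],[0.0944,0,-0.0695,0,0,0],[0.1041,0,-0.0731,0,0,0],[0.1144,0,-0.0763,0,0,0],[0.1144,0,-0.0763,0,0,0],[0.1144,0,-0.0763,0,0,0],[0.1144,0,-0.0763,0,0,0]],
  ],
)

```text
clock: 12.25
tool_pos: [0.4998, 0.3468, 0.1913]
tool_rot: [-3.14, -0.0, 0.994]
contact_force: [-5.1, 1.6, 2.5]
finger_gap: 0.0255
finger_force: 30.9
```

```bash
python3 -c "
from h import *
c=r.capture('wrist');s=r.capture('side');z=np.zeros((300,800,3),np.uint8)
z[:,:400]=cv2.resize(c['color'],(400,300))[...,::-1];z[:,400:]=cv2.resize(s['color'][110:260,180:380],(400,300),interpolation=2)[...,::-1]
cv2.imwrite('pics/w4.png',z)
p=r.get_obs()['tool_pos'];d=(p[:2]-[.4317,.24])@[np.cos(.994),np.sin(.994)];print(p,d,p[2]-.0355)
print('theta',np.arctan2(p[2]-.0355+.010,.172-d)-.058,'lat',(p[:2]-[.4317,.24])@[-np.sin(.994),np.cos(.994)],'R',np.hypot(p[2]-.0255,.172-d))"
```

```text
[0.49985448 0.34682002 0.19130718] 0.12670550052141274 0.15580717752288809
theta 1.246126899686861 lat 0.0011253389466742425 R 0.17188255234642713
```

View pics/w4.png

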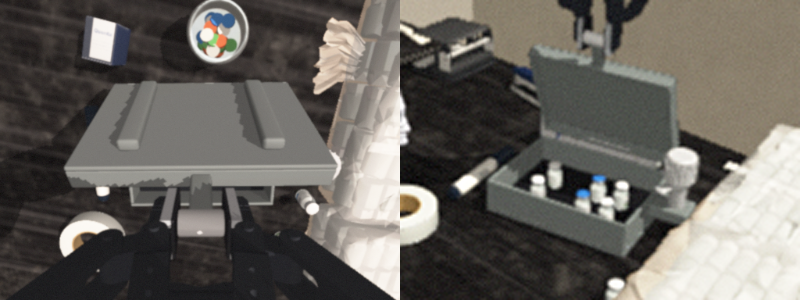

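The side view shows the lid standing nearly upright, with the bar in the fingers and the cap ear clear. The last 0.06 rad remains, then hold.

To row units: 0.0102 m / 0.8 = 0.0128, 0.0075 m / 0.8 = 0.0094.

>>> shift_gripper(
  ticks=[
    [[0.005,0,-0.0013,0,0,0],[0.0094,0,-0.0023,0,0,0],[0.0128,0,-0.0029,0,0,0],[0.0128,0,-0.0029,0,0,0],[0.0128,0,-0.0029,0,0,0],[0.0128,0,-0.0029,0,0,0],[0.0128,0,-0.0029,0,0,0],[0.0128,0,-0.0029,0,0,0],[0.0128,0,-0.0029,0,0,0]],
  ],
)

```text
clock: 13.48
tool_pos: [0.5052, 0.3553, 0.1937]
tool_rot: [-3.14, -0.0, 0.994]
contact_force: [-4.6, 1.3, 3.4]
finger_gap: 0.0254
finger_force: 30.9
```

```bash
python3 -c "
from h import *
o=r.get_obs();p=o['tool_pos'];d=(p[:2]-[.4317,.24])@[np.cos(.994),np.sin(.994)]
print('theta',np.arctan2(p[2]-.0355+.010,.172-d)-.058,np.abs(o['qd']).max())
s=r.capture('side');q=proj(s,[p[0],p[1],p[2]+.019]);print(q);u,v=q.astype(int)
cv2.imwrite('pics/w5.png',cv2.resize(s['color'][v-40:v+110,u-80:u+120],(800,600),interpolation=2)[...,::-1])"
```

```text
theta 1.306366246144205 0.0007419725602330791
[280.30407107 124.78670536]
```

View pics/w5.png

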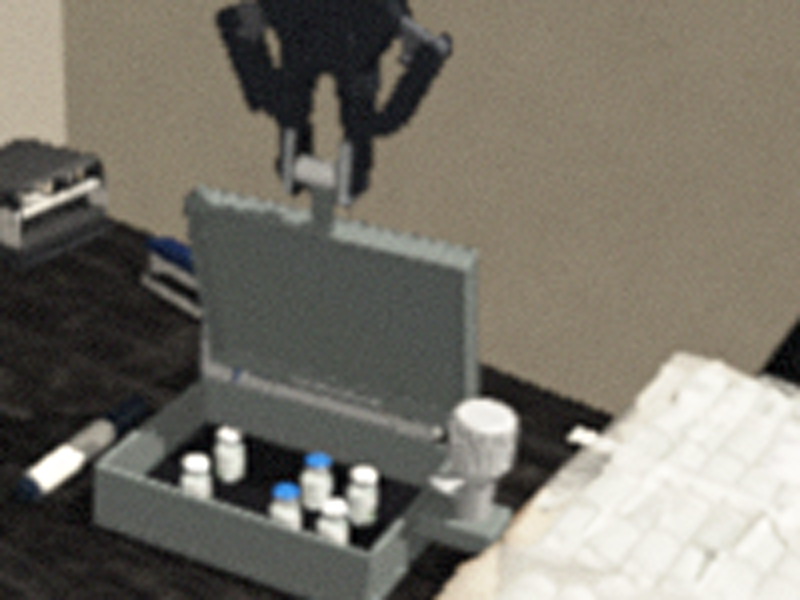

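The bar sits between the fingers at crop (316,170), within 3 px of the predicted (320,160). The lid is still at about 1.306 rad, so I'm handing in.

```bash
python3 -c "
from plant import r
print(r.finish_job())"
```

```text
the job is handed in; nothing more can be done
None
```

I handed the job in with the cap unscrewed to about 1.10 rad and the lid held still by its bar at about 1.306 rad (balance is 1.308), at 13.5 s on the clock; the judge's verdict was not returned.

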